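Drop a repaired string of beads into the deposit box

ROBOT

A 7-joint arm with a two-finger parallel gripper is mounted at the origin on the work surface. World frame = base frame: x ahead of the robot, y to its left, z up, the work surface at z = 0. Lengths are in m, angles in rad, forces in N, time in s.
With the tool pointing down it reaches from about 0.4 to 0.9 m from the base axis. Payload 5.5 kg.
Tool frame: the origin (TCP) lies midway between the tips of the shut fingers; the grasp point (between the pads) lies 19 mm behind it (grip_depth is the distance from the TCP to the grasp point, in m); z points along the fingers, y is the direction in which the jaws open and shut (so a half turn about z gives the same grasp; the last joint's range is limited). The gripper opens to 85 mm and grips with 20 to 120 N. Pads are 22 mm wide; open, the fingers measure 114 mm over their backs; the gripper's body (76 mm by 85 mm) begins 54 mm behind the grasp point. The pads swing forward as they close: fully open they stand 13 mm farther back than shut.
Start: joints at [-0.881, 0.501, -0.427, 1.55, 0.221, 1.138, -0.21], TCP at [0.269, 0.592, 0.231] pointing down, gripper open.
Joint ranges: [-2.88, 2.88], [-0.31, 2.03], [-1.54, 1.56], [0.2, 2.42], [-1.41, 4.55], [0.19, 2.02], [-2.57, 2.57]. Speed limits (rad/s): [2.57, 2.57, 3.14, 3.14, 3.14, 3.14, 3.14].

INTERFACE

Orientations are given as a unit quaternion [x, y, z, w].
In Python, from plant import get_state, grab_frame, camera_model, sign_off, grip_depth gives the robot as it stands.
- The arm moves only by the tool arm_command, never from a script. Its argument "series" is a list of rows, each a list of 2 entries, a list of its own where there are three numbers: the shift along the world's x, y, z as a fraction of full scale, then the turn, a rotation vector about the world's x, y, z as a fraction of full scale. In form: [[[dx, dy, dz], [rx, ry, rz]], ...]. A call has exactly 8 rows; each row is the pose to reach, as a shift and turn from the pose commanded when the call began; what a row does not reach only later rows make up. Full scale, the value 1, is 0.15 m for a shift and 45 degrees for a turn. A row lasts 1/12 s, in which the tool goes at most 41.7 mm and 7.16 degrees, less where a joint would pass 70% of its speed; a pose out of reach is approached as far as the arm can. A call with a number of a shift or a turn outside -1 to 1 is refused whole. A call with a gripper value outside its range is refused whole. "claw" is the closure, from 0 (fully open) to 1 (shut), set as the call begins (left out, the last holds). The fingers move at their own pace and stop on an object; "force" is the grip in N (left out, the last holds). Time passes only in rows, so rows that repeat a pose let the fingers close, or fill a call up. It gives the time, the measured TCP pose, the force and the opening at its end, in the units of the state.
- get_state(): the state, without advancing time (a new reading comes with each control period).
- grab_frame(name): name is "side" or "top"; returns the picture (420x560x3 uint8, red, green, blue); there is no depth.
- camera_model(name): a dict with "fx", "fy", "cx", "cy" (pixels), "R" (3x3) and "t" (3): a world point X has camera coordinates R X + t. Camera axes: x right, y down, z forward; pixel columns grow to the right and rows downward; lengths in m; the calibration is good to about 2 mm. A picture is of the moment at which its call begins. camera_model takes no time and is no camera call.
- sign_off(): hands the job in, once; it reports no verdict.
The state is a dict: "time": time; "qpos": joint angles; "qvel": joint speeds; "joint_efforts": joint torques, N m; "position": TCP position; "tcp_rot": TCP orientation; "wrist_force": force on the tool from outside, world axes, zero at the start; "torque": the same for the moment, N m; "grip_width": opening from 0.0 (shut) to 1.0 (fully open).
Only numpy, scipy, OpenCV 4.12 (cv2) and the standard library are available. Lean on these libraries where they do the work, as an engineer would, in place of code of your own. Each camera call takes 0.05 s, during which the arm holds its last target.

TASK

The repaired prayer beads lie packed in the little wooden keepsake box on the ledge of the green deposit box: post them. Push the spring flap open with one finger and, while that finger holds it, slide the keepsake box along the ledge and over the lip with the other finger until it drops inside; then draw back and let the flap shut. Nothing is to be picked up or lifted, the keepsake box must not be shoved against the flap to open it, and the other things on the bench stay where they are.

Things in the scene. Friction and masses are not known exactly. Their poses are not given: they have to be found in the camera images.
- drop_box: Green sheet-steel deposit box fixed to the bench, x -100 to +95, y -85 to +85, hollow, felt floor 13 up. Origin on the bench below the middle of the lip; z up, +x the way things are posted, y along the lip. x -100 to 0: flat bare-metal ledge, 95 above the bench, rims 6 high at its sides (|y| over 80), none in front. x 0 to 65: opening 160 wide under the flap, between side cheeks. Behind: hood, top 145 up
- lip (a point): middle of the ledge's inner edge, on the ledge surface (deposit box frame 0, 0, +95); the opening begins here
- hinge_line (a point): middle of the flap's steel hinge barrel (7 thick, along the deposit box's y) at the upper edge of the flap: deposit box frame +65, 0, +143, 48 above the ledge
- flap_edge (a point): middle of the flap's lower, free edge. Shut, it lies at the lip, 2 above the ledge; opening, it swings down and away (+x) into the box
- flap (a joint): Brass flap, 154 wide, 78 hinge to free edge. 0 = shut, sloping up from lip to hinge at 36 deg; grows (rad) as pushed in and down, 0.94 = hangs plumb, stop 1.0. A spring shuts it: 2 N at the free edge starts it, 3 to 7 N nearer the hinge hold it wide. A finger pointing down, tip just above the ledge, moved level along +x opens it; finger front 57 past the lip gives about 0.75
- bead_box_mid (a point): centre of the keepsake box: pale wood with a dark lid panel and a brass dot, 36 by 54 by 24 high (its x, y, z), 35 to 70 g, loose, lying flat on the ledge (centre 12 above it) in front of the flap its long side within 20 degrees of the lip
- mug: Bystander: yellow enamel mug full of spare beads, 76 across, 72 high, handle standing out to 64 on its own +y; origin under its centre.
- salt_cellar: Bystander: round cobalt-blue glass salt cellar holding brass bead caps, 62 across, 34 high; origin under its centre.
- bead_pick: Bystander: bone bead pick lying along its x, 114 long, 8 thick; origin on the bench near its middle.
- cord_spool: Bystander: wooden spool of dark red waxed cord standing upright, 42 across, 50 high; origin under its centre.
- crank_drill: Bystander: steel hand-crank drill with a red gear wheel lying along its y, 310 long, about 100 wide, 50 high; origin on the bench under its gear frame.

How it is judged:
By the outcome, as a careful person would: the job done as asked, in the order asked, and still so for the second after the job is handed in, with the robot touching nothing.
It also fails if it takes over 35 s, if anything falls off the work surface, if the arm or the gripper's body presses on something with over 40 N, if the wrist force passes 120 N, or if a joint passes its speed limit or range.

## Working session

There is one attempt and no reset: what is moved stays moved. The work goes in short steps, Python scripts to look and compute and a tool call to move; the robot and the scene stay as the last step left them, time stands still between calls to the robot, and variables do not carry over. Pictures are saved under pics/ and viewed, and the job is handed in when it is done.

Besides the shell and the picture viewer there is one more tool, called after "Call:" as name(argument=value, ...), one argument or row to a line, values as JSON. arm_command: Moves the arm, as the interface text tells. Its arguments: {"type":"object","properties":{"series":{"type":"array","items":{"type":"array"}},"claw":{"type":"number"},"force":{"type":"number"}},"required":["series"]}

```bash
mkdir -p pics; ls
python3 - <<'E'
from plant import *
import cv2
print(get_state(), grip_depth)
for n in("side","top"):
    im=grab_frame(n); cv2.imwrite(f"pics/{n}0.png",im[:,:,::-1]); print(n,camera_model(n))
E
```

```text
pics
{'time': 0.0, 'qpos': array([-0.88080324,  0.50185587, -0.42675253,  1.55147413,  0.2207885 ,
        1.13829491, -0.21028671]), 'qvel': array([ 5.58328558e-04,  1.86772982e-03,  8.51293291e-04, -3.64898343e-03,
       -2.52761551e-04, -1.17634046e-03, -7.88128947e-05]), 'joint_efforts': array([ 3.01352065e-04, -5.69504499e+01, -5.81607342e+00, -2.80945265e+01,
        1.06344785e-02,  1.18164648e-02,  2.26421527e-06]), 'position': array([0.26883506, 0.59102318, 0.23024086]), 'tcp_rot': array([ 2.11763802e-01,  9.77320373e-01, -9.61533836e-04, -2.38425048e-04]), 'wrist_force': array([ 0.06600243, -0.33752768, -0.39051044]), 'torque': array([-0.03957981, -0.01839841, -0.06724228]), 'grip_width': 0.9973196489058891} 0.0187
side {'fx': 380.15059305159593, 'fy': 380.15059305159593, 'cx': 280.1607811288745, 'cy': 210.10680172459908, 'R': array([[ 0.8676886 , -0.49675895, -0.01862904],
       [-0.31622734, -0.52266364, -0.79172154],
       [ 0.38355804,  0.69285876, -0.61059804]]), 't': array([-0.53751443,  0.25807957,  1.07660104])}
top {'fx': 537.1333767029759, 'fy': 537.1333767029759, 'cx': 284.281765074557, 'cy': 206.61129114908246, 'R': array([[ 0.01160663, -0.99983378,  0.01406085],
       [-0.98344379, -0.01395723, -0.18067516],
       [ 0.18084137, -0.01173102, -0.98344231]]), 't': array([-0.02318411,  0.63289185,  1.37936472])}
```

View pics/side0.png

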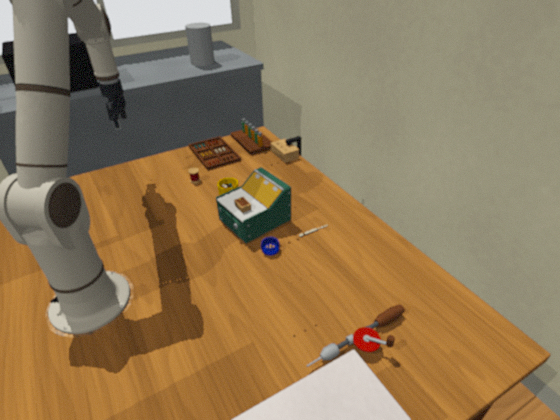

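View pics/top0.png

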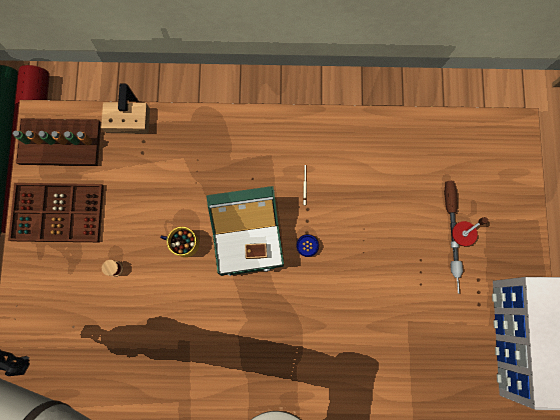

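The side view shows the green box around (255,205). In the top view the box covers columns 207–285 and rows 188–275, with the keepsake box on the ledge at about (257,251), the mug at (181,241) and the cellar at (308,245). I'll enlarge the box next.

Run:
```python
import cv2
a=cv2.imread("pics/top0.png")[180:285,160:325]; cv2.imwrite("pics/topz.png",cv2.resize(a,None,fx=4.8,fy=4.8,interpolation=cv2.INTER_CUBIC))
a=cv2.imread("pics/side0.png")[160:260,205:305]; cv2.imwrite("pics/sidez.png",cv2.resize(a,None,fx=6,fy=6,interpolation=cv2.INTER_CUBIC))
```

```text
(no output)
```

View pics/topz.png

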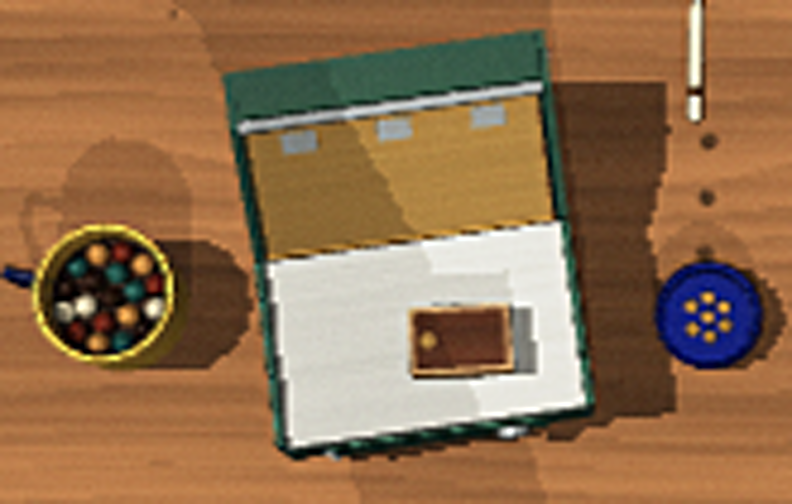

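View pics/sidez.png

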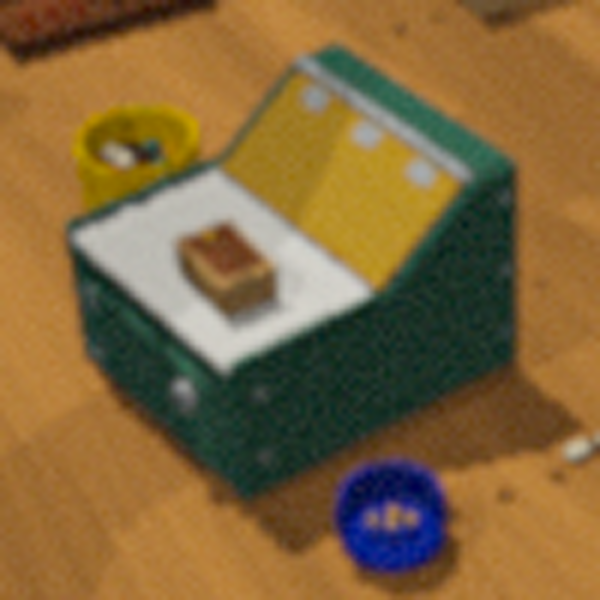

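```bash
cat > h.py <<'E'
import numpy as np, cv2
from plant import *
def cast(n,uv,z):
    c=camera_model(n);R,t=c["R"],c["t"];uv=np.atleast_2d(np.asarray(uv,float))
    d=np.c_[(uv[:,0]-c["cx"])/c["fx"],(uv[:,1]-c["cy"])/c["fy"],np.ones(len(uv))]@R
    o=-R.T@t
    return o+d*((z-o[2])/d[:,2])[:,None]
def proj(n,X):
    c=camera_model(n);p=np.atleast_2d(X)@c["R"].T+c["t"]
    return np.c_[c["fx"]*p[:,0]/p[:,2]+c["cx"],c["fy"]*p[:,1]/p[:,2]+c["cy"]]
E
python3 - <<'E'
from h import *
z=lambda l:np.array([[160+u/4.8-.4,180+v/4.8-.4] for u,v in l])
L=cast("top",z([(268,262),(562,222),(593,405),(286,448)]),.095)
print("ledge manual\n",L.round(4))
B=cast("top",z([(409,308),(513,303),(516,372),(412,379)]),.119);print("box top\n",B.round(4),B.mean(0))
im=cv2.imread("pics/top0.png");hsv=cv2.cvtColor(im,cv2.COLOR_BGR2HSV)
roi=np.zeros(im.shape[:2],np.uint8);roi[215:280,205:290]=1
m=((hsv[...,1]<45)&(hsv[...,2]>110)&(roi>0)).astype(np.uint8)
m=cv2.morphologyEx(m,cv2.MORPH_OPEN,np.ones((3,3)))
c=max(cv2.findContours(m,0,2)[0],key=cv2.contourArea)
W=cast("top",c[:,0],.095)[:,:2]
r=cv2.minAreaRect((W*1000).astype(np.float32));print("ledge rect",r)
# box top mask
m=((hsv[...,1]>70)&(roi>0)).astype(np.uint8);m[:238]=0;m[266:]=0;m[:,:230]=0;m[:,275:]=0
c=max(cv2.findContours(m,0,2)[0],key=cv2.contourArea)
W=cast("top",c[:,0],.119)[:,:2]
print("box rect",cv2.minAreaRect((W*1000).astype(np.float32)))
# hood top z .145 corners, hinge
H=cast("top",z([(224,75),(542,31),(544,83),(238,123)]),.145);print("hood\n",H.round(4))
# side view
zs=lambda l:np.array([[205+u/6-.4,160+v/6-.4] for u,v in l])
print("side ledge (leftlip,rightlip,rightfront,leftfront)\n",cast("side",zs([(217,168),(375,293),(228,372),(72,238)]),.095).round(4))
print("side box top\n",cast("side",zs([(180,238),(232,222),(275,265),(222,282)]),.119).round(4))
E
```

```text
ledge manual
 [[ 0.5516  0.162   0.095 ]
 [ 0.5754  0.0045  0.095 ]
 [ 0.4772 -0.0134  0.095 ]
 [ 0.4525  0.149   0.095 ]]
box top
 [[0.5251 0.0843 0.119 ]
 [0.5285 0.0296 0.119 ]
 [0.4922 0.0274 0.119 ]
 [0.4878 0.0818 0.119 ]] [0.50837825 0.05577508 0.119     ]
ledge rect ((514.3085327148438, 76.60192108154297), (100.1816177368164, 159.95079040527344), 8.832538604736328)
box rect ((508.3575744628906, 56.88258361816406), (37.80995559692383, 52.963260650634766), 1.4214929342269897)
hood
 [[0.6434 0.1826 0.145 ]
 [0.6695 0.0164 0.145 ]
 [0.6416 0.0149 0.145 ]
 [0.618  0.1743 0.145 ]]
side ledge (leftlip,rightlip,rightfront,leftfront)
 [[ 0.5558  0.1662  0.095 ]
 [ 0.5782  0.0106  0.095 ]
 [ 0.4798 -0.0096  0.095 ]
 [ 0.4553  0.145   0.095 ]]
side box top
 [[0.496  0.0817 0.119 ]
 [0.527  0.0805 0.119 ]
 [0.5297 0.0323 0.119 ]
 [0.4987 0.0333 0.119 ]]
```

Call:
arm_command(
  series=[
    [[0.05,-0.11,0],[0,0,-0.04]],
    [[0.1,-0.22,0],[0,0,-0.08]],
    [[0.15,-0.33,0],[0,0,-0.12]],
    [[0.2,-0.44,0],[0,0,-0.16]],
    [[0.25,-0.55,0],[0,0,-0.2]],
    [[0.3,-0.66,0],[0,0,-0.24]],
    [[0.35,-0.77,0],[0,0,-0.28]],
    [[0.39,-0.88,0],[0,0,-0.316]],
  ],
  claw=0,
)

```text
time: 0.77
position: [0.3281, 0.4583, 0.231]
tcp_rot: [0.332, 0.943, -0.0, -0.0]
wrist_force: [0.4, 0.4, -0.1]
grip_width: 0.999
```

Call:
arm_command(
  series=[
    [[0.05,-0.11,0],[0,0,-0.04]],
    [[0.1,-0.22,0],[0,0,-0.08]],
    [[0.15,-0.33,0],[0,0,-0.12]],
    [[0.2,-0.44,0],[0,0,-0.16]],
    [[0.25,-0.55,0],[0,0,-0.2]],
    [[0.3,-0.66,0],[0,0,-0.24]],
    [[0.35,-0.77,0],[0,0,-0.28]],
    [[0.39,-0.88,0],[0,0,-0.316]],
  ],
)

```text
time: 1.43
position: [0.387, 0.326, 0.2314]
tcp_rot: [0.447, 0.895, 0.0, 0.0]
wrist_force: [-0.0, -0.0, -0.8]
grip_width: 1.0
```

Call:
arm_command(
  series=[
    [[0.05,-0.11,0],[0,0,-0.04]],
    [[0.1,-0.22,0],[0,0,-0.08]],
    [[0.15,-0.33,0],[0,0,-0.12]],
    [[0.2,-0.44,0],[0,0,-0.16]],
    [[0.25,-0.55,0],[0,0,-0.2]],
    [[0.3,-0.66,0],[0,0,-0.24]],
    [[0.35,-0.77,0],[0,0,-0.28]],
    [[0.39,-0.88,0],[0,0,-0.316]],
  ],
)

```text
time: 2.1
position: [0.4454, 0.194, 0.2313]
tcp_rot: [0.554, 0.832, 0.0, 0.0]
wrist_force: [0.2, -0.1, 0.3]
grip_width: 0.997
```

Call:
arm_command(
  series=[
    [[0.05,-0.11,0],[0,0,-0.04]],
    [[0.1,-0.22,0],[0,0,-0.08]],
    [[0.15,-0.33,0],[0,0,-0.12]],
    [[0.2,-0.44,0],[0,0,-0.16]],
    [[0.25,-0.55,0],[0,0,-0.2]],
    [[0.3,-0.66,0],[0,0,-0.24]],
    [[0.35,-0.77,0],[0,0,-0.28]],
    [[0.39,-0.88,0],[0,0,-0.316]],
  ],
)

```text
time: 2.77
position: [0.5039, 0.062, 0.2313]
tcp_rot: [0.653, 0.757, 0.0, 0.0]
wrist_force: [0.7, 0.6, 0.1]
grip_width: 0.998
```

```bash
cat > snap.py <<'E'
import sys
from h import *
k=sys.argv[1]; n=sys.argv[2]; 
im=grab_frame(n)[:,:,::-1]
cv2.imwrite(f"pics/{n}{k}_raw.png",im)
x0,y0,x1,y1=(170,170,325,285) if n=="top" else (200,130,320,260)
s=5 if n=="top" else 4.6
cv2.imwrite(f"pics/{n}{k}.png",cv2.resize(im[y0:y1,x0:x1],None,fx=s,fy=s,interpolation=cv2.INTER_CUBIC))
E
python3 snap.py 1 side; python3 snap.py 1 top
```

```text
(no output)
```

View pics/side1.png

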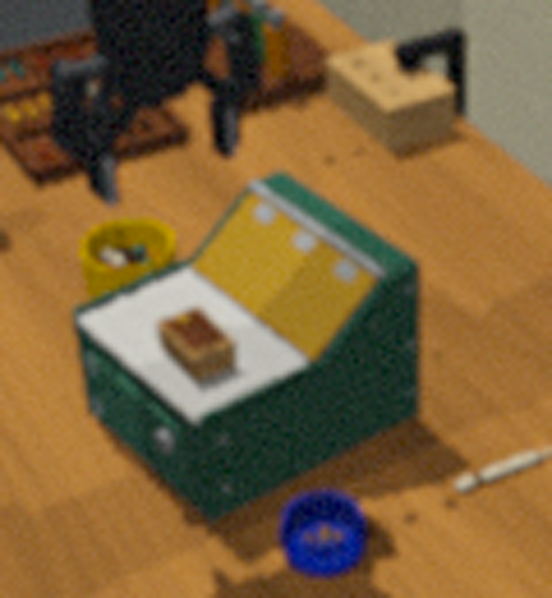

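View pics/top1.png

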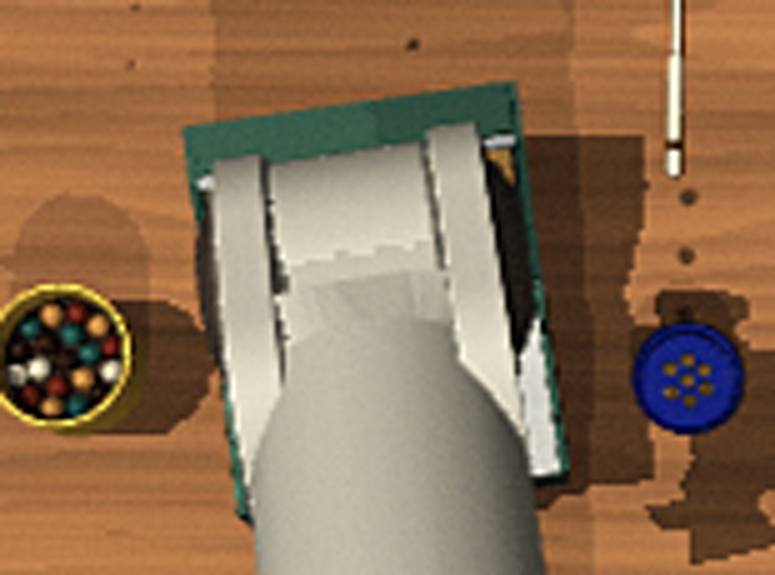

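Run:
```python
from h import *
s=get_state();p=s["position"];a=np.radians(8.4);ty=np.array([np.cos(a),np.sin(a),0]);tx=np.array([np.sin(a),-np.cos(a),0])
c=camera_model("side");R,t=c["R"],c["t"];o=-R.T@t
def pl(uv,off=0):
    u=200+uv[0]/4.6-.4;v=130+uv[1]/4.6-.4
    d=np.array([(u-c["cx"])/c["fx"],(v-c["cy"])/c["fy"],1])@R
    k=((p+off*tx-o)@tx)/(d@tx); X=o+d*k-p; return (X@ty*1000).round(1),(X[2]*1000).round(1)
for n,uv in dict(ptip=(105,200),ptipL=(95,190),ptipR=(117,190),ltipc=(228,153),ltipL=(215,143),ltipR=(238,150),pk=(52,80),pk2=(60,140),lk=(262,60),lk2=(258,85)).items(): print(n,pl(uv),pl(uv,.011))
print(((proj("side",[p+ty*.04275+[0,0,.013],p+ty*.057+[0,0,.013],p-ty*.04275+[0,0,.013],p-ty*.057+[0,0,.013]])-[200,130])*4.6).round(0))
```

```text
ptip (np.float64(-48.8), np.float64(17.7)) (np.float64(-54.5), np.float64(25.3))
ptipL (np.float64(-55.0), np.float64(27.8)) (np.float64(-60.6), np.float64(35.3))
ptipR (np.float64(-39.2), np.float64(21.5)) (np.float64(-45.0), np.float64(29.1))
ltipc (np.float64(47.9), np.float64(16.2)) (np.float64(41.0), np.float64(23.8))
ltipL (np.float64(38.3), np.float64(27.6)) (np.float64(31.5), np.float64(35.0))
ltipR (np.float64(56.1), np.float64(15.5)) (np.float64(49.1), np.float64(23.1))
pk (np.float64(-73.9), np.float64(113.7)) (np.float64(-79.3), np.float64(120.1))
pk2 (np.float64(-74.4), np.float64(72.0)) (np.float64(-79.8), np.float64(78.9))
lk (np.float64(80.2), np.float64(75.2)) (np.float64(72.9), np.float64(82.1))
lk2 (np.float64(75.8), np.float64(58.1)) (np.float64(68.5), np.float64(65.2))
[[220. 158.]
 [237. 151.]
 [112. 201.]
 [ 93. 209.]]
```

Run:
```python
import cv2
im=cv2.imread("pics/side1_raw.png")[128:176,205:262]
im=cv2.convertScaleAbs(im,alpha=2,beta=20)
cv2.imwrite("pics/grz.png",cv2.resize(im,None,fx=12,fy=12,interpolation=cv2.INTER_CUBIC))
```

```text
(no output)
```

View pics/grz.png

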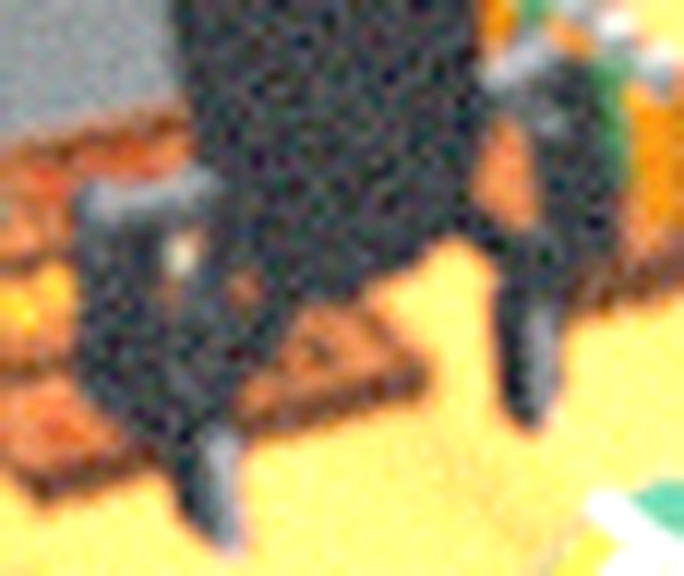

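Run:
```python
from h import *
s=get_state();p=s["position"];a=np.radians(8.4);ty=np.array([np.cos(a),np.sin(a),0]);tx=np.array([np.sin(a),-np.cos(a),0])
c=camera_model("side");R,t=c["R"],c["t"];o=-R.T@t
def pl(uv,off=0):
    u=205+uv[0]/12-.46;v=128+uv[1]/12-.46
    d=np.array([(u-c["cx"])/c["fx"],(v-c["cy"])/c["fy"],1])@R
    k=((p+off*tx-o)@tx)/(d@tx); X=o+d*k-p; return [(X@ty*1000).round(1),(X[2]*1000).round(1)]
for n,uv in dict(ltip=(535,425),lo=(553,410),l_low=(570,300),l_out=(612,250),l_top=(600,75),ptip=(220,545),po=(185,505),p_low=(150,440),p_out=(80,370),p_top=(80,190)).items(): print(n,*[pl(uv,f) for f in(-.011,0,.011)])
```

```text
ltip [np.float64(54.7), np.float64(8.3)] [np.float64(47.8), np.float64(15.9)] [np.float64(40.8), np.float64(23.5)]
lo [np.float64(60.6), np.float64(10.6)] [np.float64(53.6), np.float64(18.2)] [np.float64(46.6), np.float64(25.8)]
l_low [np.float64(68.4), np.float64(40.6)] [np.float64(61.3), np.float64(47.8)] [np.float64(54.2), np.float64(55.0)]
l_out [np.float64(82.4), np.float64(50.2)] [np.float64(75.2), np.float64(57.3)] [np.float64(67.9), np.float64(64.4)]
l_top [np.float64(82.2), np.float64(100.0)] [np.float64(75.0), np.float64(106.5)] [np.float64(67.7), np.float64(113.0)]
ptip [np.float64(-41.5), np.float64(10.0)] [np.float64(-47.2), np.float64(17.6)] [np.float64(-53.0), np.float64(25.1)]
po [np.float64(-49.7), np.float64(25.0)] [np.float64(-55.4), np.float64(32.4)] [np.float64(-61.0), np.float64(39.8)]
p_low [np.float64(-56.9), np.float64(46.4)] [np.float64(-62.4), np.float64(53.6)] [np.float64(-67.9), np.float64(60.7)]
p_out [np.float64(-72.8), np.float64(72.0)] [np.float64(-78.1), np.float64(78.8)] [np.float64(-83.5), np.float64(85.6)]
p_top [np.float64(-66.0), np.float64(117.9)] [np.float64(-71.4), np.float64(124.1)] [np.float64(-76.8), np.float64(130.4)]
```

Call:
arm_command(
  series=[
    [[0,0,-0.12],[0,0,0]],
    [[0,0,-0.25],[0,0,0]],
    [[0,0,-0.38],[0,0,0]],
    [[0,0,-0.5],[0,0,0]],
    [[0,0,-0.62],[0,0,0]],
    [[0,0,-0.74],[0,0,0]],
    [[0,0,-0.84],[0,0,0]],
    [[0,0,-0.92],[0,0,0]],
  ],
)

```text
time: 3.53
position: [0.5023, 0.0642, 0.0919]
tcp_rot: [0.651, 0.759, -0.0, -0.001]
wrist_force: [-0.0, -0.2, -0.2]
grip_width: 1.0
```

```bash
python3 snap.py 2 side; python3 snap.py 2 top
```

```text
(no output)
```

View pics/side2.png

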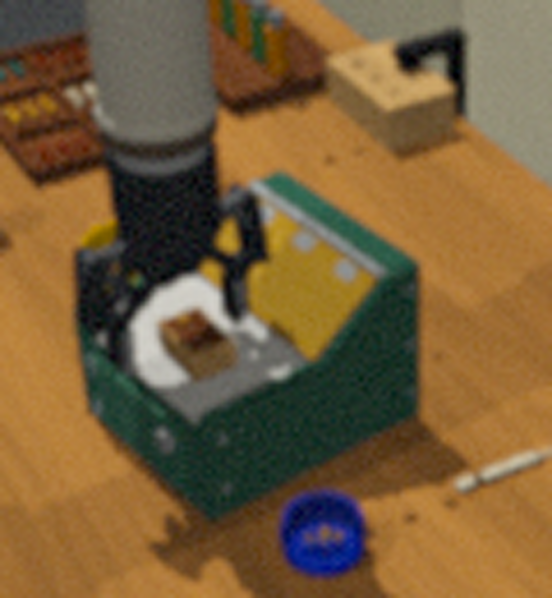

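View pics/top2.png

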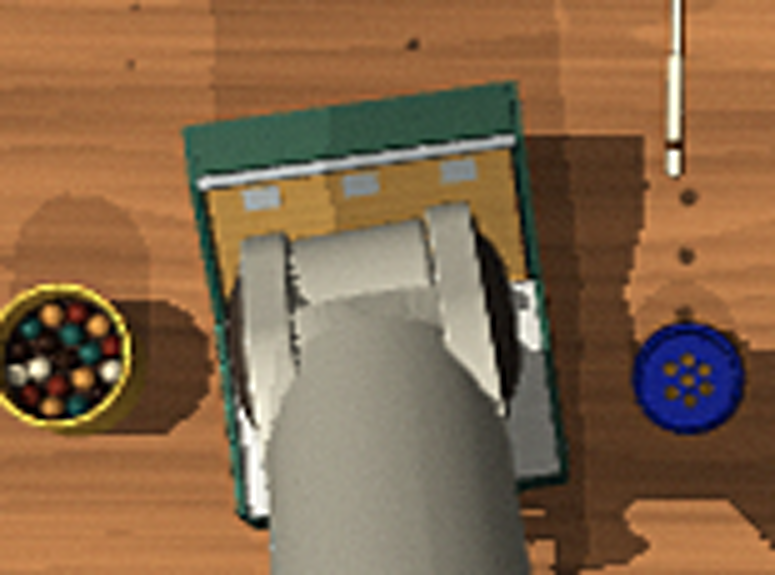

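Call:
arm_command(
  series=[
    [[0.02,0.003,0],[0,0,0]],
    [[0.04,0.006,0],[0,0,0]],
    [[0.06,0.009,0],[0,0,0]],
    [[0.08,0.012,0],[0,0,0]],
    [[0.1,0.015,0],[0,0,0]],
    [[0.12,0.018,0],[0,0,0]],
    [[0.14,0.021,0],[0,0,0]],
    [[0.16,0.024,0],[0,0,0]],
  ],
)

```text
time: 4.3
position: [0.5274, 0.0674, 0.0934]
tcp_rot: [0.652, 0.758, 0.0, 0.0]
wrist_force: [-0.1, 0.0, -0.5]
grip_width: 1.0
```

```bash
python3 snap.py 3 side
```

```text
(no output)
```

View pics/side3.png

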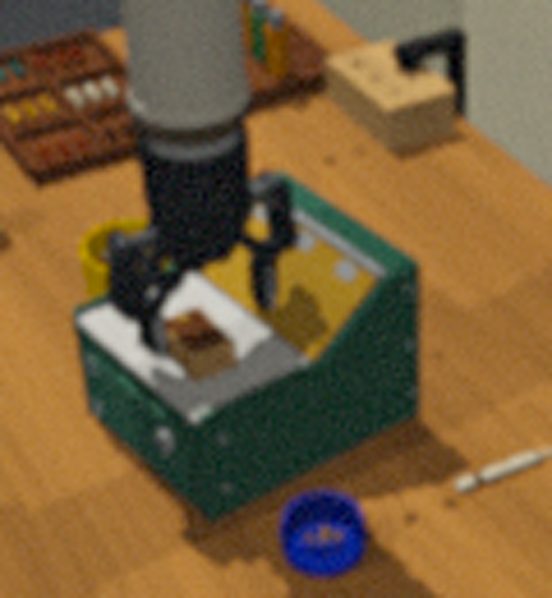

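Call:
arm_command(
  series=[
    [[0,0,-0.008],[0,0,0]],
    [[0,0,-0.016],[0,0,0]],
    [[0,0,-0.024],[0,0,0]],
    [[0,0,-0.032],[0,0,0]],
    [[0,0,-0.04],[0,0,0]],
    [[0,0,-0.045],[0,0,0]],
    [[0,0,-0.045],[0,0,0]],
    [[0,0,-0.045],[0,0,0]],
  ],
)

```text
time: 5.02
position: [0.5271, 0.0673, 0.0866]
tcp_rot: [0.652, 0.758, 0.0, 0.0]
wrist_force: [0.4, 0.5, 1.8]
grip_width: 1.004
```

```bash
python3 snap.py 4 side
```

```text
(no output)
```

View pics/side4.png

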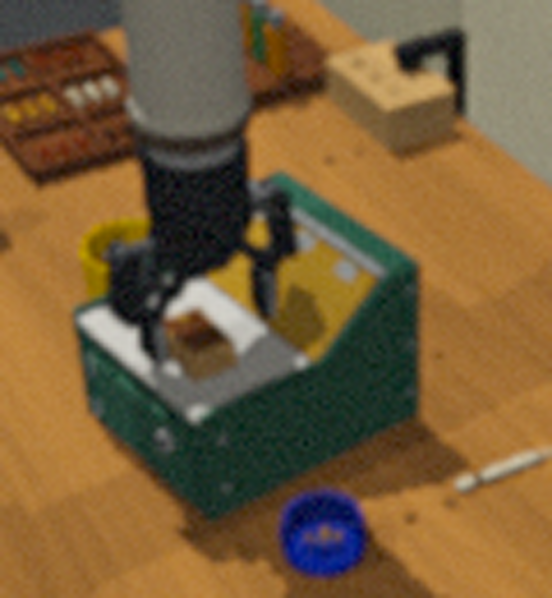

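Call:
arm_command(
  series=[
    [[0.01,0.0015,0],[0,0,0]],
    [[0.02,0.003,0],[0,0,0]],
    [[0.03,0.0045,0],[0,0,0]],
    [[0.04,0.006,0],[0,0,0]],
    [[0.05,0.0075,0],[0,0,0]],
    [[0.06,0.009,0],[0,0,0]],
    [[0.07,0.0105,0],[0,0,0]],
    [[0.08,0.012,0],[0,0,0]],
  ],
)

```text
time: 5.73
position: [0.5387, 0.069, 0.0863]
tcp_rot: [0.652, 0.759, -0.0, -0.0]
wrist_force: [-2.7, 0.0, -0.3]
grip_width: 1.0
```

```bash
python3 snap.py 5 side
```

```text
(no output)
```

View pics/side5.png

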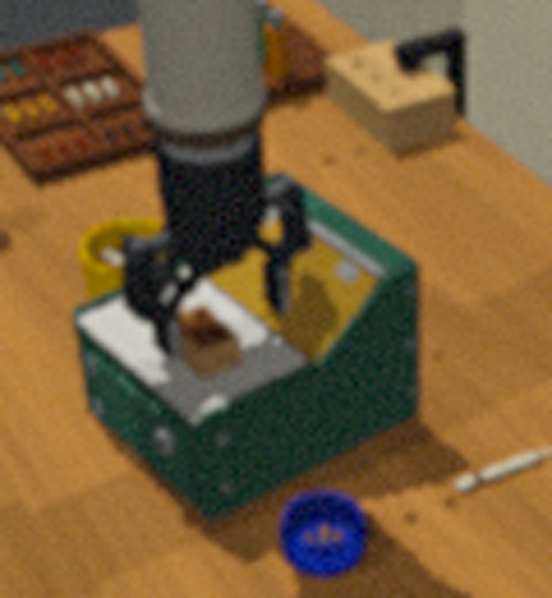

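Call:
arm_command(
  series=[
    [[0.006,0.007,0.01],[0,0,0.014]],
    [[0.014,0.014,0.02],[0,0,0.028]],
    [[0.023,0.021,0.03],[0,0,0.042]],
    [[0.032,0.028,0.04],[0,0,0.056]],
    [[0.041,0.036,0.04],[0,0,0.07]],
    [[0.05,0.044,0.04],[0,0,0.084]],
    [[0.06,0.051,0.04],[0,0,0.098]],
    [[0.069,0.058,0.04],[0,0,0.111]],
  ],
)

```text
time: 6.45
position: [0.5494, 0.0776, 0.0925]
tcp_rot: [0.618, 0.786, -0.0, -0.0]
wrist_force: [-3.5, -2.8, 1.1]
grip_width: 1.001
```

```bash
python3 snap.py 6 side
```

```text
(no output)
```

View pics/side6.png

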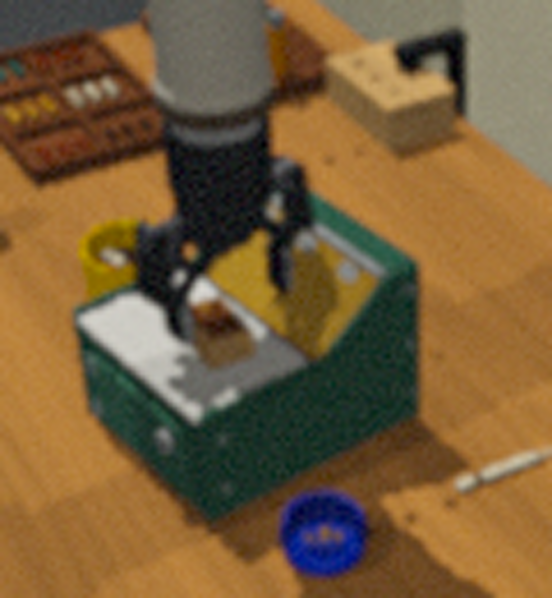

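Call:
arm_command(
  series=[
    [[0.006,0.012,0],[0,0,0.055]],
    [[0.012,0.024,0],[0,0,0.11]],
    [[0.018,0.036,0],[0,0,0.165]],
    [[0.024,0.048,0],[0,0,0.22]],
    [[0.03,0.06,0],[0,0,0.275]],
    [[0.036,0.072,0],[0,0,0.33]],
    [[0.042,0.084,0],[0,0,0.385]],
    [[0.049,0.097,0],[0,0,0.444]],
  ],
)

```text
time: 7.17
position: [0.5566, 0.0915, 0.0925]
tcp_rot: [0.472, 0.882, -0.001, -0.0]
wrist_force: [-3.2, -3.5, 1.2]
grip_width: 0.999
```

```bash
python3 snap.py 7 side;python3 snap.py 7 top
```

```text
(no output)
```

View pics/side7.png

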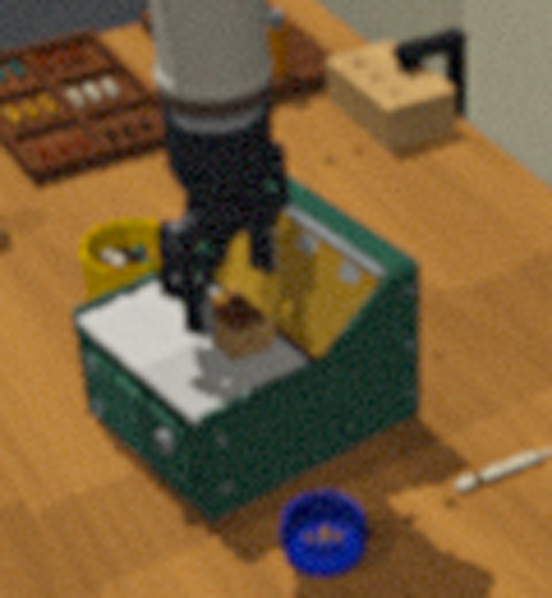

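View pics/top7.png

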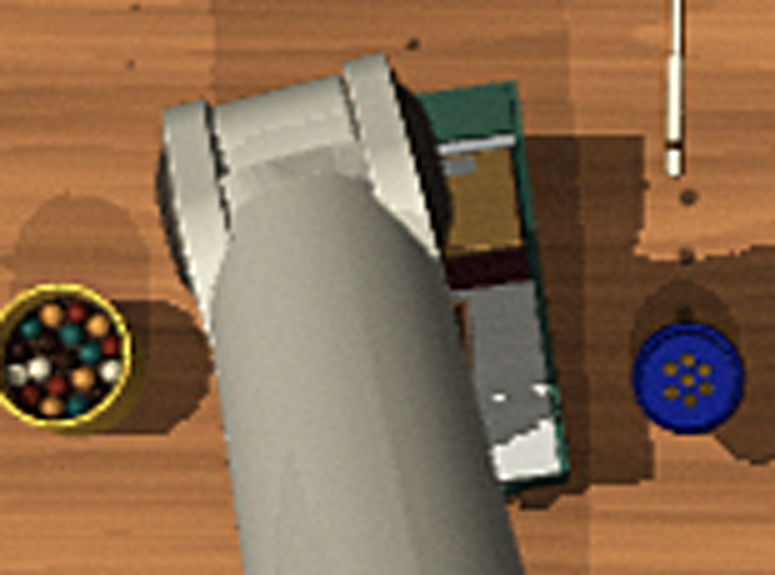

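```bash
cat >> h.py <<'E'
A=np.radians(8.7); DX=np.array([np.cos(A),np.sin(A),0]);DY=np.array([-np.sin(A),np.cos(A),0]);LIP=np.array([.564,.0845,0])
def dep(x,y,z): return LIP+DX*x/1e3+DY*y/1e3+np.array([0,0,.095+z/1e3])
E
python3 - <<'E'
from h import *
im=cv2.imread("pics/top7_raw.png")
for y in(-60,-70):
  print("lip",proj("top",dep(0,y,0)),"hinge",proj("top",dep(61.5,y,48)))
  for th in (0,.3,.4,.5,.6,.7): 
    a=np.radians(36)+th; print(th,proj("top",dep(65-78*np.cos(a),y,48-78*np.sin(a))).round(1))
a=cv2.imread("pics/top7_raw.png")[190:240,245:285]; cv2.imwrite("pics/t7z.png",cv2.resize(a,None,fx=12,fy=12,interpolation=cv2.INTER_NEAREST))
E
```

```text
lip [[268.66856592 226.63413499]] hinge [[265.1049399  199.94169704]]
0 [[268.6 225.8]]
0.3 [[267.8 220.6]]
0.4 [[267.5 218.4]]
0.5 [[267.2 216.1]]
0.6 [[266.8 213.6]]
0.7 [[266.5 211. ]]
lip [[272.49981299 226.10687686]] hinge [[269.04003408 199.40797083]]
0 [[272.4 225.3]]
0.3 [[271.6 220.1]]
0.4 [[271.3 217.9]]
0.5 [[270.9 215.6]]
0.6 [[270.6 213.1]]
0.7 [[270.2 210.5]]
```

View pics/t7z.png

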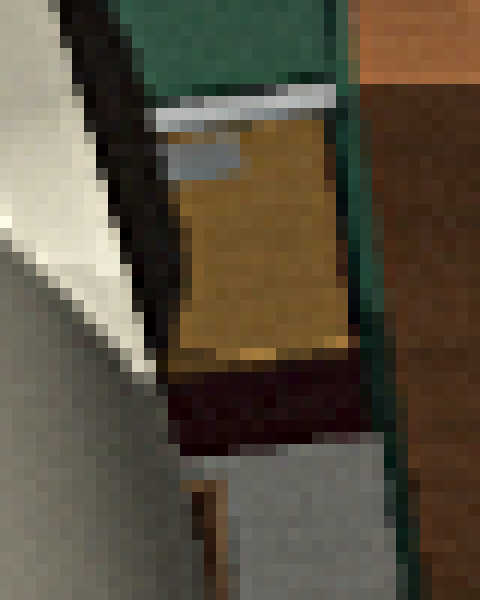

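Call:
arm_command(
  series=[
    [[0.01,0.008,0.003],[0,0,0.036]],
    [[0.018,0.016,0.006],[0,0,0.072]],
    [[0.026,0.024,0.009],[0,0,0.108]],
    [[0.034,0.032,0.012],[0,0,0.144]],
    [[0.042,0.04,0.013],[0,0,0.18]],
    [[0.05,0.048,0.013],[0,0,0.216]],
    [[0.058,0.056,0.013],[0,0,0.252]],
    [[0.065,0.064,0.013],[0,0,0.289]],
  ],
)

```text
time: 7.93
position: [0.5655, 0.1007, 0.094]
tcp_rot: [0.37, 0.929, -0.001, -0.001]
wrist_force: [-4.3, -5.2, 1.4]
grip_width: 0.998
```

```bash
python3 snap.py 8 side;python3 snap.py 8 top
```

```text
(no output)
```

View pics/side8.png

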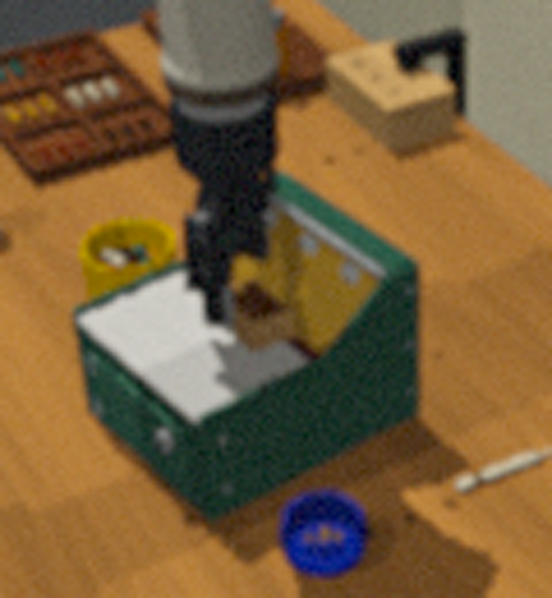

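View pics/top8.png

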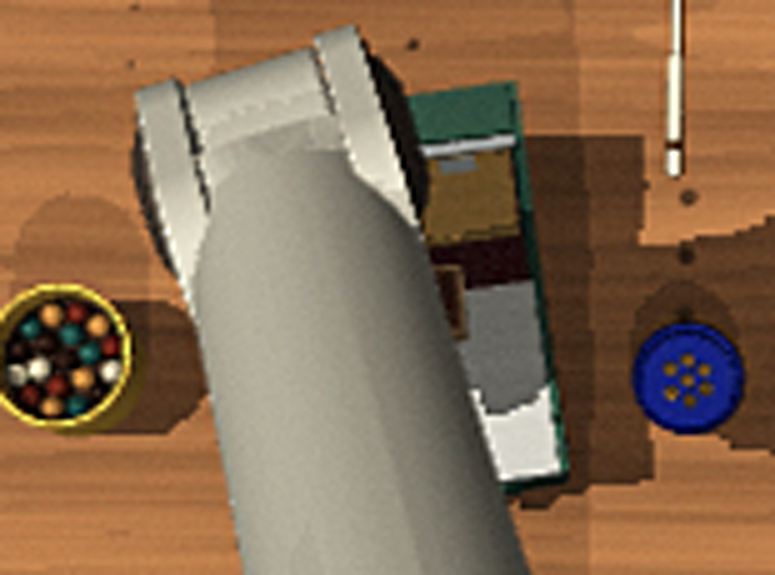

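Call:
arm_command(
  series=[
    [[0.007,0.006,0],[0,0,0.039]],
    [[0.014,0.012,0],[0,0,0.078]],
    [[0.021,0.018,0],[0,0,0.117]],
    [[0.028,0.024,0],[0,0,0.156]],
    [[0.035,0.03,0],[0,0,0.195]],
    [[0.042,0.036,0],[0,0,0.234]],
    [[0.049,0.042,0],[0,0,0.273]],
    [[0.054,0.047,0],[0,0,0.311]],
  ],
)

```text
time: 8.7
position: [0.5737, 0.1077, 0.094]
tcp_rot: [0.254, 0.967, -0.001, -0.001]
wrist_force: [-3.4, -5.3, 2.5]
grip_width: 1.0
```

```bash
python3 snap.py 9 side;python3 snap.py 9 top
```

```text
(no output)
```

View pics/side9.png

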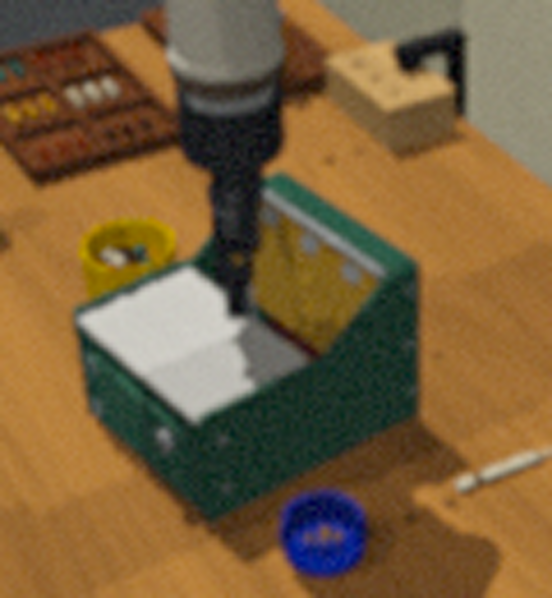

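View pics/top9.png

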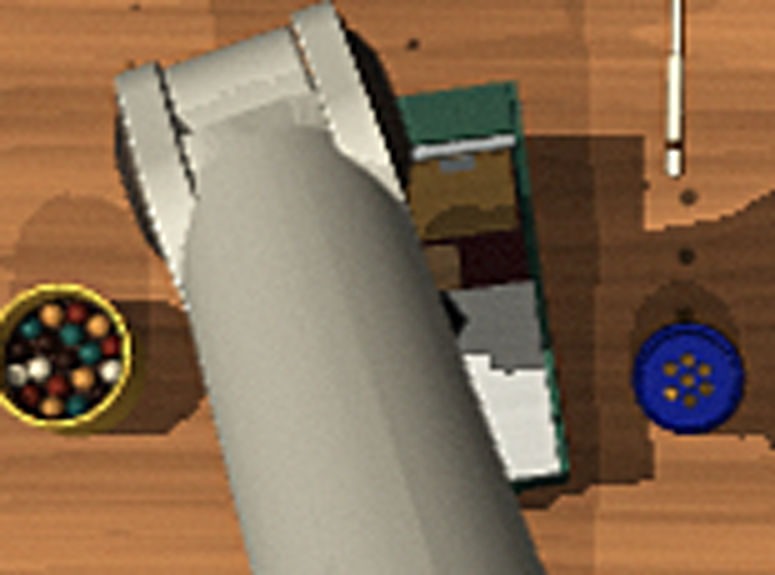

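Run:
```python
from h import *
im=grab_frame("top")[:,:,::-1];cv2.imwrite("pics/top10_raw.png",im)
a=cv2.convertScaleAbs(im[185:250,245:290],alpha=2);cv2.imwrite("pics/t10z.png",cv2.resize(a,None,fx=9,fy=9,interpolation=cv2.INTER_NEAREST))
print(get_state()["wrist_force"])
for z in(0,-20,-40,-58,-82): print(z,[ (proj("top",dep(x,-46,z))[0]-[245,185])*9 for x in(0,24,36)])
```

```text
[-5.10764396 -3.75447188  1.84764423]
0 [array([164.7108854 , 381.35513945]), array([153.64590244, 299.64133013]), array([148.13867809, 258.97102073])]
-20 [array([166.38264658, 391.14865704]), array([155.46669876, 310.5431319 ]), array([150.0333051 , 270.42187484])]
-40 [array([168.00835736, 400.67240194]), array([157.23748808, 321.1455227 ]), array([151.87597445, 281.55870425])]
-58 [array([169.43367733, 409.02221669]), array([158.79012438, 330.44174821]), array([153.49169801, 291.32390583])]
-82 [array([171.28068238, 419.84234858]), array([160.80228042, 342.48929358]), array([155.58569957, 303.9797511 ])]
```

View pics/t10z.png

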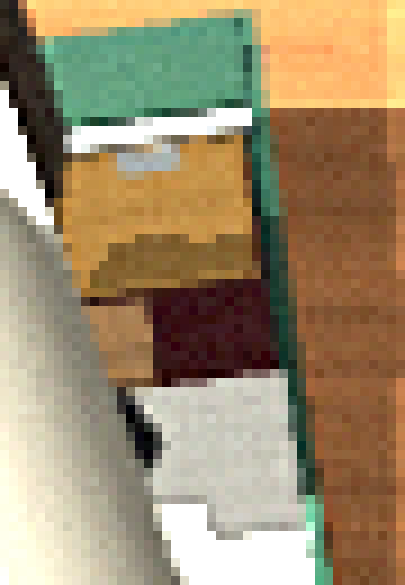

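Run:
```python
from h import *
im=cv2.imread("pics/side9_raw.png")
a=cv2.convertScaleAbs(im[170:225,235:295],alpha=1.8);cv2.imwrite("pics/s9z.png",cv2.resize(a,None,fx=10,fy=10,interpolation=cv2.INTER_CUBIC))
for y in(8,-19,-46):
  for x,z in((0,0),(10,0),(10,-20),(30,-20),(30,-46)): print(y,x,z,((proj("side",dep(x,y,z))[0]-[235,170])*10).round(0))
```

```text
8 0 0 [168. 274.]
8 10 0 [192. 263.]
8 10 -20 [195. 310.]
8 30 -20 [242. 288.]
8 30 -46 [246. 348.]
-19 0 0 [214. 310.]
-19 10 0 [238. 299.]
-19 10 -20 [241. 346.]
-19 30 -20 [288. 324.]
-19 30 -46 [292. 384.]
-46 0 0 [261. 347.]
-46 10 0 [286. 335.]
-46 10 -20 [288. 383.]
-46 30 -20 [336. 360.]
-46 30 -46 [338. 420.]
```

View pics/s9z.png

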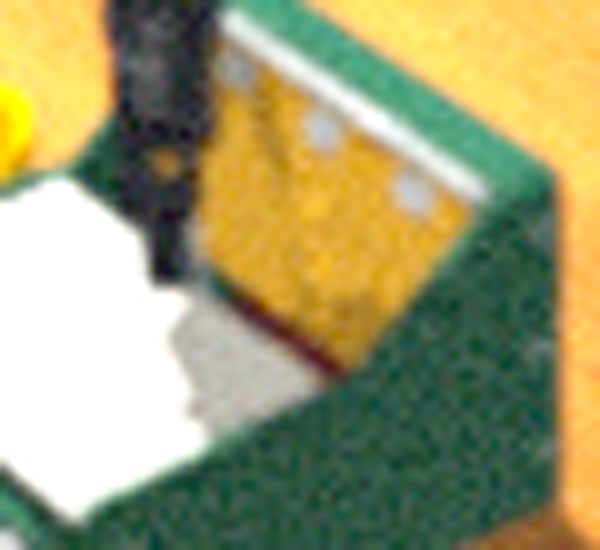

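Call:
arm_command(
  series=[
    [[-0.04,-0.006,0],[0,0,0]],
    [[-0.09,-0.014,0],[0,0,0]],
    [[-0.15,-0.023,0],[0,0,0]],
    [[-0.21,-0.032,0],[0,0,0]],
    [[-0.27,-0.041,0],[0,0,0]],
    [[-0.33,-0.05,0],[0,0,0]],
    [[-0.4,-0.06,0],[0,0,0]],
    [[-0.46,-0.07,0],[0,0,0]],
  ],
)

```text
time: 9.52
position: [0.5041, 0.0985, 0.0944]
tcp_rot: [0.253, 0.967, -0.0, -0.0]
wrist_force: [-0.4, -0.3, 0.3]
grip_width: 1.002
```

```bash
python3 snap.py 11 side;python3 snap.py 11 top
```

```text
(no output)
```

View pics/side11.png

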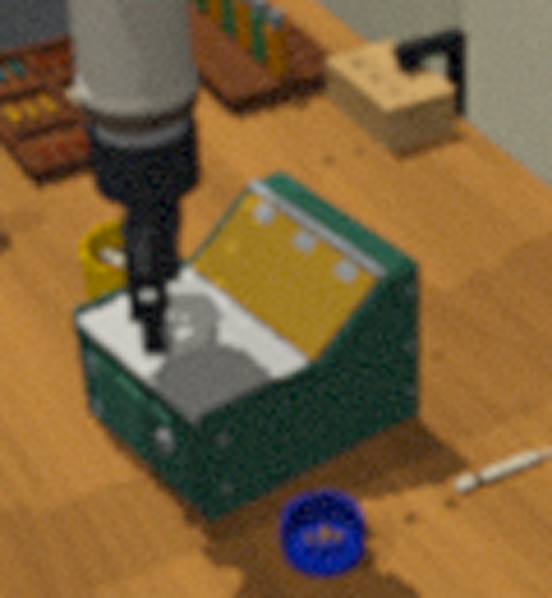

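View pics/top11.png

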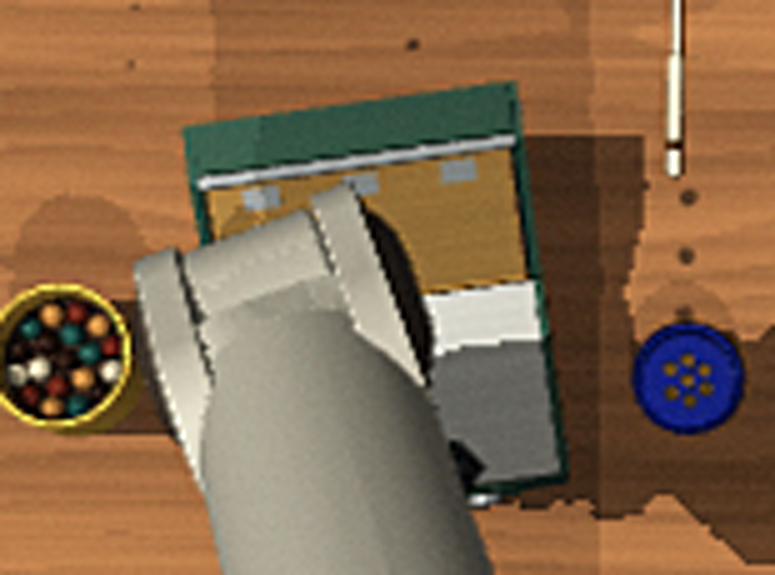

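The flap is shut on the lip across its visible width and the ledge is empty. I'll lift clear and back off for a full view.

Call:
arm_command(
  series=[
    [[0,0,0.08],[0,0,0]],
    [[0,0,0.2],[0,0,0]],
    [[0,0,0.34],[0,0,0]],
    [[0,0,0.48],[0,0,0]],
    [[0,0,0.62],[0,0,0]],
    [[0,0,0.76],[0,0,0]],
    [[0,0,0.88],[0,0,0]],
    [[0,0,0.96],[0,0,0]],
  ],
)

```text
time: 10.28
position: [0.5068, 0.0988, 0.2408]
tcp_rot: [0.253, 0.967, 0.001, 0.001]
wrist_force: [0.4, -0.6, -0.8]
grip_width: 1.001
```

Call:
arm_command(
  series=[
    [[-0.05,0.1,0],[0,0,0]],
    [[-0.12,0.22,0],[0,0,0]],
    [[-0.2,0.34,0],[0,0,0]],
    [[-0.28,0.46,0],[0,0,0]],
    [[-0.36,0.58,0],[0,0,0]],
    [[-0.44,0.7,0],[0,0,0]],
    [[-0.5,0.82,0],[0,0,0]],
    [[-0.5,0.92,0],[0,0,0]],
  ],
)

```text
time: 10.95
position: [0.4289, 0.2382, 0.2387]
tcp_rot: [0.252, 0.968, 0.0, -0.0]
wrist_force: [0.8, 0.4, 0.3]
grip_width: 0.999
```

Call:
arm_command(
  series=[
    [[-0.05,0.1,0],[0,0,0]],
    [[-0.1,0.22,0],[0,0,0]],
    [[-0.15,0.34,0],[0,0,0]],
    [[-0.2,0.46,0],[0,0,0]],
    [[-0.2,0.58,0],[0,0,0]],
    [[-0.2,0.7,0],[0,0,0]],
    [[-0.2,0.8,0],[0,0,0]],
    [[-0.2,0.8,0],[0,0,0]],
  ],
)

```text
time: 11.62
position: [0.3999, 0.3603, 0.2388]
tcp_rot: [0.252, 0.968, 0.002, -0.0]
wrist_force: [-0.6, 0.3, 0.8]
grip_width: 1.001
```

```bash
python3 snap.py 12 side;python3 snap.py 12 top
python3 - <<'E'
import cv2
a=cv2.imread("pics/top0.png");b=cv2.imread("pics/top12_raw.png")
cv2.imwrite("pics/cmp.png",b)
E
```

```text
(no output)
```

View pics/cmp.png

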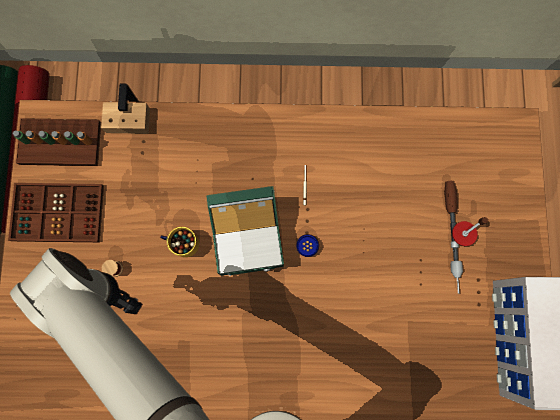

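View pics/side12.png

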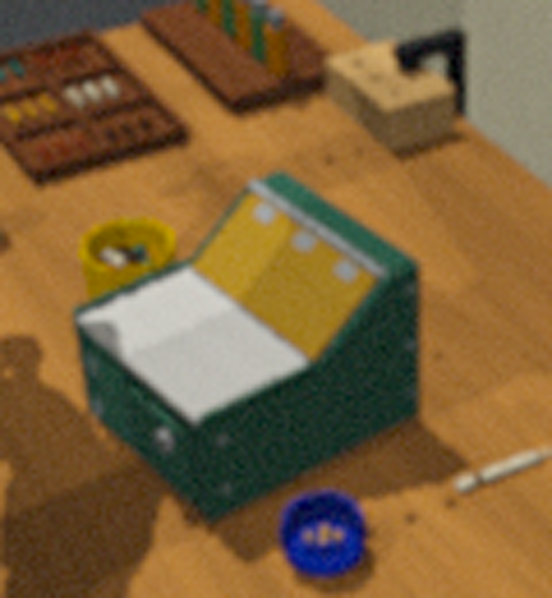

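View pics/top12.png

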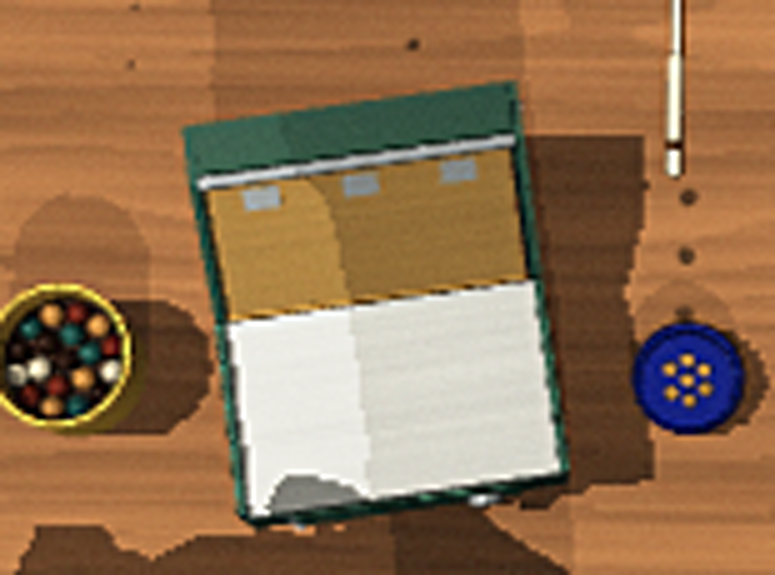

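The ledge is empty and the flap is flush with the lip. The mug, cellar, pick, spool (near (110,268)) and drill are where they were, so I'm handing in.

```bash
python3 -c "
from plant import *
print(get_state()['wrist_force']);print(sign_off())"
```

```text
[-0.08978128 -0.23209973  0.58946176]
the job is handed in; nothing more can be done
None
```

The keepsake box is posted and the flap is shut. I handed the job in at about 12 s, with the arm well clear.

**How it went:** The leading finger pushed the flap open and held it. The trailing finger slid the keepsake box square along the ledge and over the lip until it dropped in. I then drew straight back so the flap closed behind the fingers, and lifted away.

**Last checks:**
- **Ledge and flap:** in both views the ledge is empty and the flap lies flush on the lip.
- **Bystanders:** the mug, salt cellar, pick, spool and drill look to be where they started, judged by eye.
- **Forces:** wrist readings at the end of each move stayed under about 7 N.

**What fell short or could not be confirmed:**
- **Flap opening:** the flap opened only about 0.33 to 0.45 rad, measured from the top view, not the roughly 0.75 I aimed for. The fingertips are thinner than I had assumed, and I kept the knuckles off the hinge. That was still enough for the box to drop.
- **Start of the slide:** the box first moved when the flap was only just opening, because the fingers cannot span further. The flap was at about 0.33 rad when the box reached the lip, and both views showed the box clear of it.
- **Final resting place:** I did not see the box lying on the felt floor. Before the flap closed, the top view showed a pale wood face below the lip, and the side view showed nothing left at lip level.

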